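Put the dry grater plates away in their caddy

ROBOT

A 6-joint arm with a two-finger parallel gripper is mounted at the origin on the work surface. World frame = base frame: x ahead of the robot, y to its left, z up, the work surface at z = 0. Lengths are in m, angles in degrees, forces in N, time in s.
With the tool pointing down it reaches from about 0.25 to 0.725 m from the base axis. Payload 9.7 kg.
Tool frame: the origin (TCP) lies at the very end of the fingers, on their centre line; the grasp point (between the pads) lies 19 mm behind it (bot.grip_point_offset is the distance from the TCP to the grasp point, in m); y points along the fingers, x is the direction in which the jaws open and shut, and the axes are right-handed (so a half turn about y gives the same grasp; the last joint's range is limited). The gripper opens to 85 mm and grips with 20 to 120 N. Pads are 22 mm wide; open, the fingers measure 114 mm over their backs; the gripper's body (76 mm by 85 mm) begins 54 mm behind the grasp point. The pads swing forward as they close: fully open they stand 13 mm farther back than shut.
Start: joints at [71.677, 4.979, 10.078, 95.1, 0, 90], TCP at [0.173, 0.522, 0.231] pointing down, gripper open.
Joint ranges: [-179.16, 179.16], [-48.56, 103.87], [-65.8, 70.77], [-126.05, 130.52], [-82.76, 87.17], [-180, 180]. Speed limits (degrees/s): [127.2, 127.2, 147.25, 180, 180, 180].

INTERFACE

Orientations are given as [roll, pitch, yaw] about the fixed x, y, z axes, in that order (R = Rz(yaw) Ry(pitch) Rx(roll)).
In Python, from workcell import bot gives the robot as it stands.
- The arm moves only by the shell command python3 -m inch 'ROWS' [FORCE]. ROWS is JSON, a list of rows, each a list of 3 entries, a list of its own where there are three numbers: the shift along the tool's x, y, z in mm, then the turn, a rotation vector about the tool's x, y, z in rad, then the finger opening in mm, from 0 to 85.4. In form: [[[x, y, z], [ax, ay, az], grip], ...]. A call has 1 to 20 rows; each row is the pose to reach, as a shift and turn from the pose measured when the call began, along the tool's axes at that moment; what a row does not reach only later rows make up. A row lasts 1/10 s, in which the tool goes at most 50 mm and 8.59 degrees, less where a joint would pass 70% of its speed; a pose out of reach is approached as far as the arm can. A call with a gripper value outside its range is refused whole. The fingers move at their own pace and stop on an object; FORCE is the grip in N (left out, the last holds). Time passes only in rows, so rows that repeat a pose let the fingers close. It gives the time, the measured TCP pose, the force and the opening at its end, in the units of the state.
- bot.get_obs(): the state, without advancing time (a new reading comes with each control period).
- bot.camera(name): name is "scene" or "top" or "wrist"; returns a dict with "frame" (480x640x3 uint8, red, green, blue), "mtx" (3x3 intrinsics, pixels), "k1" (the pictures are not rectified: a ray, as slopes to the right and down, at radius r is drawn at 1 + k1 r^2 times it, then the intrinsics apply), "origin" and "orientation" of the camera in the world. Camera axes: x right, y down, z forward; pixel columns grow to the right and rows downward; lengths in m; the calibration is good to about 2 mm. A picture is of the moment at which its call begins. There is no depth.
- bot.job_done(): hands the job in, once; it reports no verdict.
Trained networks look in a picture, given as the dict that the camera call returned (one of the last four; its "shot" number tells which), for a name from the list of things; names that differ only in an ending like _2 or _b are one class to them, and where a whole thing is asked for, a point or a joint stands for the part that bears it (a point fixed in the world has none). Each returns a list of dicts, best first, with "confidence" (0 to 1); they miss things now and then, are a little off and sometimes report something else, mostly with a low value. They report only what shows in the picture. A call takes as long as a camera call.
- bot.search_frame(picture, name): "box" ([left, top, right, bottom] in pixels, round what is visible of it).
- bot.cut_out(picture, name): "region" (480x640 bool, what is visible of it) and "box" ([left, top, right, bottom] in pixels, round what is visible of it).
The state is a dict: "time": time; "q": joint angles; "qd": joint speeds; "joint_efforts": joint torques, N m; "ee_pos": TCP position; "tcp_rot": TCP orientation; "wrist_force": force on the tool from outside, world axes, zero at the start; "torque": the same for the moment, N m; "opening": finger opening in m.
Only numpy, scipy, OpenCV 4.12 (cv2) and the standard library are available. Lean on these libraries where they do the work, as an engineer would, in place of code of your own. Each camera call takes 0.05 s, during which the arm holds its last target. There are 200 camera calls.

TASK

Stand every grater plate from the drying ledge upright on edge in the caddy, each in a slot of its own and right down on the floor of the caddy. When they are all in, lay the wooden cover in the caddy's mouth and press it down until it sits level and flush with the rim. Leave the spice jar, the sieve and the pestle where they are.

Things in the scene. Friction and masses are not known exactly. Their poses are not given: they have to be found in the camera images.
- plate1: grater plate: steel in a grey plastic rim, a slab 8 thick (its x) x 66 wide (its y) x 96 tall (its z), 0.09 kg. Origin at the slab's centre. All are interchangeable, either face or end first. Starts leaning on the drying ledge, its top 0.5 rad from upright towards the robot. May be absent (None from the start)
- plate2: grater plate: steel in a grey plastic rim, a slab 8 thick (its x) x 66 wide (its y) x 96 tall (its z), 0.09 kg. Origin at the slab's centre. All are interchangeable, either face or end first. Starts leaning on the drying ledge, its top 0.5 rad from upright towards the robot. May be absent (None from the start)
- plate3: grater plate: steel in a grey plastic rim, a slab 8 thick (its x) x 66 wide (its y) x 96 tall (its z), 0.09 kg. Origin at the slab's centre. All are interchangeable, either face or end first. Starts leaning on the drying ledge, its top 0.5 rad from upright towards the robot. May be absent (None from the start)
- plate4: grater plate: steel in a grey plastic rim, a slab 8 thick (its x) x 66 wide (its y) x 96 tall (its z), 0.09 kg. Origin at the slab's centre. All are interchangeable, either face or end first. Starts leaning on the drying ledge, its top 0.5 rad from upright towards the robot. May be absent (None from the start)
- plate5: grater plate: steel in a grey plastic rim, a slab 8 thick (its x) x 66 wide (its y) x 96 tall (its z), 0.09 kg. Origin at the slab's centre. All are interchangeable, either face or end first. Starts leaning on the drying ledge, its top 0.5 rad from upright towards the robot. May be absent (None from the start)
- ledge: fixed wooden drying ledge, 410 long (its y) x 100; origin: centre of its underside. Its rest leans 0.5 rad towards the robot (-x) and backs only the lower 50 of a plate; the upper 46 is clear on both faces, to be pinched through its thickness along the lean. Three to five plates in a row along y, on places about 80 apart
- caddy: fixed wooden caddy, outside 242 (its x) x 106 (its y) x 123 high, open on top; origin: centre of its underside, z up. Floor at z 6, chamber 212 x 76. White dividers leave five slots 12 wide at x = -72, -36, 0, 36, 72, running along y; slot sides are straight up to z 42, then slope away at 45 deg to ridges at z 54. A seated plate has its thickness along x, its centre at z 54
- mouth (a point): centre of the caddy's rim, 123 above its origin, axes as the caddy's. Below it, from 105 to 123 above the origin, a recess 232 (x) x 96 (y) takes the cover; a black seal frame lies in it round the chamber
- seal (a joint): seal frame (m): 0 = raised, its top 117 mm above the caddy's origin; 0.006 = fully down, its top 111 mm above. Stiff: moves under about 6 N and stays where left; the cover's weight alone does not move it, pressing the cover with 10 to 15 N takes it home. Starts raised
- cover: loose wooden board 224 (its x) x 88 (its y) x 12 thick, 0.2 kg, with a bar handle along x on the middle of its top: 70 x 16 wide x 26 high (top at z 38). Origin: centre of the underside. Starts on the counter. Fits the recess with 4 to spare all round, long side along caddy x, either end first; 6 proud of the rim on the raised seal, flush when pressed home
- spice_jar: bystander: glass spice jar, 52 diameter x 100 tall, standing; origin centre of its underside
- sieve: bystander: orange plastic sieve, 120 diameter x 45 high with a handle; origin centre of its underside
- pestle: bystander: wooden pestle 152 long, lying; origin about its middle, at the counter

How it is judged (in metres and radians):
On the way:
1. every plate present stands in a slot of the caddy, down on its floor, before the cover goes on (x of plate1 in the frame of caddy between -0.083 and 0.083 m and y of plate1 in the frame of caddy between -0.012 and 0.012 m and z of each of plate1, plate2, plate3, plate4, plate5 in the frame of caddy below 0.059 m and angle between plate1's own x axis and vertical between 1.37 and 1.77 rad and angle between the x axis of each of plate1, plate2, plate3, plate4, plate5 and the x axis of caddy, either way round below 0.2 rad and x of plate2 in the frame of caddy between -0.083 and 0.083 m and y of plate2 in the frame of caddy between -0.012 and 0.012 m and angle between plate2's own x axis and vertical between 1.37 and 1.77 rad and x of plate3 in the frame of caddy between -0.083 and 0.083 m and y of plate3 in the frame of caddy between -0.012 and 0.012 m and angle between plate3's own x axis and vertical between 1.37 and 1.77 rad and x of plate4 in the frame of caddy between -0.083 and 0.083 m and y of plate4 in the frame of caddy between -0.012 and 0.012 m and angle between plate4's own x axis and vertical between 1.37 and 1.77 rad and x of plate5 in the frame of caddy between -0.083 and 0.083 m and y of plate5 in the frame of caddy between -0.012 and 0.012 m and angle between plate5's own x axis and vertical between 1.37 and 1.77 rad and (horizontal distance between cover and caddy above 0.05 m or z of cover in the frame of caddy above 0.125 m)), for 0.2 s.
At the end, for the whole second after the job is handed in: every plate present on edge in a slot (centre under 59 mm above the caddy's origin, within 0.2 rad of upright and of the slot), cover in the mouth, centred within 10 mm, level within 0.05 rad, underside under 113.5 mm above the caddy's origin, seal down over 4 mm, all at rest (x of plate1 in the frame of caddy between -0.083 and 0.083 m and y of plate1 in the frame of caddy between -0.012 and 0.012 m and z of each of plate1, plate2, plate3, plate4, plate5 in the frame of caddy below 0.059 m and angle between plate1's own x axis and vertical between 1.37 and 1.77 rad and angle between the x axis of each of plate1, plate2, plate3, plate4, plate5 and the x axis of caddy, either way round below 0.2 rad and x of plate2 in the frame of caddy between -0.083 and 0.083 m and y of plate2 in the frame of caddy between -0.012 and 0.012 m and angle between plate2's own x axis and vertical between 1.37 and 1.77 rad and x of plate3 in the frame of caddy between -0.083 and 0.083 m and y of plate3 in the frame of caddy between -0.012 and 0.012 m and angle between plate3's own x axis and vertical between 1.37 and 1.77 rad and x of plate4 in the frame of caddy between -0.083 and 0.083 m and y of plate4 in the frame of caddy between -0.012 and 0.012 m and angle between plate4's own x axis and vertical between 1.37 and 1.77 rad and x of plate5 in the frame of caddy between -0.083 and 0.083 m and y of plate5 in the frame of caddy between -0.012 and 0.012 m and angle between plate5's own x axis and vertical between 1.37 and 1.77 rad and x of cover in the frame of caddy between -0.01 and 0.01 m and y of cover in the frame of caddy between -0.01 and 0.01 m and z of cover in the frame of caddy between 0.105 and 0.1135 m and angle between cover's own z axis and vertical below 0.05 rad and value of joint seal above 0.004 m and linear speed of each of plate1, plate2, plate3, plate4, plate5, cover below 0.03 m/s); the robot touches nothing.
It fails at once if the spice jar is shifted by more than 30 mm (distance of spice_jar from where it was at the start of the episode above 0.03 m).
It fails at once if the sieve is shifted by more than 30 mm (distance of sieve from where it was at the start of the episode above 0.03 m).
It fails at once if the pestle is shifted by more than 30 mm (distance of pestle from where it was at the start of the episode above 0.03 m).
Of plate1, plate2, plate3, plate4, plate5 only 3 to 5 are there at a start; the rules pass over those that are not, and their reading is None.
At some moment in a run one of cover may be knocked a few centimetres aside while the robot is not near it.
It also fails if it takes over 210 s, if anything falls off the work surface, if the arm or the gripper's body presses on something with over 40 N, if the wrist force passes 120 N, or if a joint passes its speed limit or range.

## Working session

There is one attempt and no reset: what is moved stays moved. The work goes in short steps, Python scripts to look and compute and a shell command to move; the robot and the scene stay as the last step left them, time stands still between calls to the robot, and variables do not carry over. Pictures are saved under pics/ and viewed, about 12 in all and at most 16, crops included, and the job is handed in when it is done.

```bash
ls; mkdir -p pics
python3 - <<'E'
from workcell import bot
import cv2, numpy as np
print(bot.get_obs())
for n in ("scene","top"):
    p=bot.camera(n); cv2.imwrite(f"pics/{n}0.png",p["frame"][:,:,::-1])
    print(n,p["mtx"],p["k1"],p["origin"],p["orientation"])
    for t in ("plate1","ledge","caddy","cover","spice_jar","sieve","pestle"):
        for d in bot.search_frame(p,t): print(t,np.round(d["box"]),round(d["confidence"],2))
E
```

```text
pics
{'time': 0.0, 'q': array([7.16760086e+01, 5.01180990e+00, 1.00336439e+01, 9.51003505e+01,
       7.36065242e-04, 8.99980594e+01]), 'qd': array([ 0.08512253, -0.00537747, -0.01781074,  0.0860242 ,  0.04925774,
        0.01920461]), 'joint_efforts': array([ 5.79599655e-04, -5.20388496e+01,  4.64799964e+01,  1.64557330e-02,
       -3.24959183e-05,  1.12498401e-05]), 'ee_pos': array([0.17283575, 0.52188555, 0.23056901]), 'tcp_rot': array([-8.99992613e+01,  7.85164694e-02,  7.16779493e+01]), 'wrist_force': array([ 0.94794896,  0.14892166, -0.57929672]), 'torque': array([-0.03462998,  0.04782426, -0.01753735]), 'opening': 0.0851832132126291}
scene [[504.46384951   0.         314.56317666]
 [  0.         504.46384951 245.39097681]
 [  0.           0.           1.        ]] -0.08197711976308544 [1.40345337 0.08646439 0.94841917] [-136.20389422   -0.99592264   95.82379884]
plate1 [382. 230. 412. 267.] 0.74
plate1 [446. 211. 471. 257.] 0.71
plate1 [351. 237. 380. 279.] 0.67
plate1 [143. 295. 232. 344.] 0.32
ledge [312. 239. 477. 301.] 0.63
caddy [234. 178. 295. 279.] 0.76
cover [164. 214. 213. 283.] 0.61
spice_jar [328. 292. 355. 339.] 0.89
sieve [143. 293. 230. 340.] 0.85
pestle [408. 310. 476. 347.] 0.81
pestle [317. 236. 479. 300.] 0.37
top [[572.62307165   0.         315.31063155]
 [  0.         572.62307165 242.08510843]
 [  0.           0.           1.        ]] -0.09476720597755213 [0.36198336 0.03160997 1.30040543] [-168.72873775    0.85089938  -91.57308689]
plate1 [252. 247. 287. 277.] 0.97
plate1 [151. 290. 184. 321.] 0.86
ledge [151. 221. 327. 335.] 0.8
ledge [221. 261. 253. 288.] 0.39
caddy [356. 227. 417. 347.] 0.63
cover [444. 225. 500. 322.] 0.63
spice_jar [278. 170. 302. 202.] 0.56
sieve [397. 141. 481. 191.] 0.94
pestle [165. 181. 230. 213.] 0.79
pestle [222. 261. 251. 287.] 0.51
```

View pics/scene0.png

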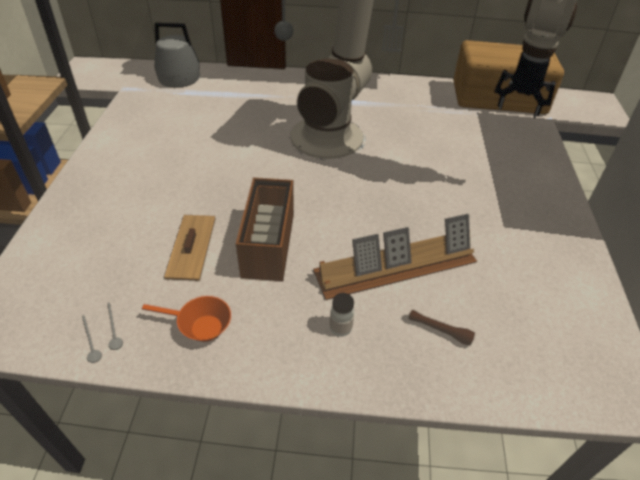

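View pics/top0.png

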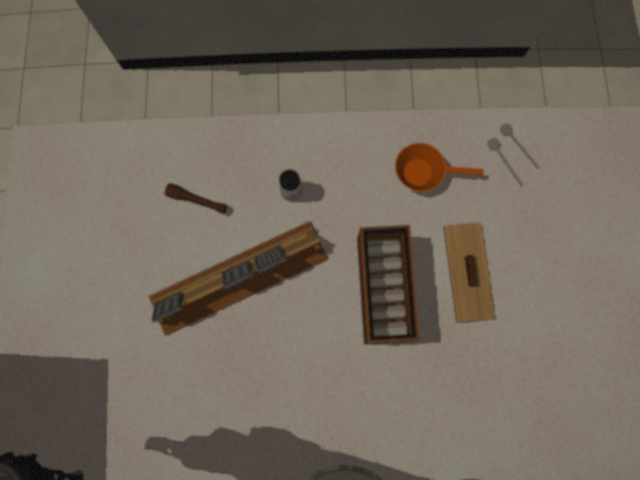

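Three plates show: top view at about (268,260), (237,273) and (168,306), on a ledge yawed about 25°. The caddy is at (388,285) and the cover at (470,272). Next I fit poses to the masks from both cameras.

```bash
cat > h.py <<'E'
from workcell import bot
import cv2, numpy as np
from scipy.spatial.transform import Rotation as Ro
from scipy.optimize import minimize
def proj(p,X):
    R=Ro.from_euler('xyz',p["orientation"],degrees=True).as_matrix()
    c=(np.asarray(X)-p["origin"])@R
    s=c[:,:2]/c[:,2:]; s=s*(1+p["k1"]*(s**2).sum(1,keepdims=True))
    return s@p["mtx"][:2,:2].T+p["mtx"][:2,2]
def box(lo,hi): return np.array([[a,b,c] for a in (lo[0],hi[0]) for b in (lo[1],hi[1]) for c in (lo[2],hi[2])],float)
S=4
def hullmask(p,groups,roi):
    l,t,r,b=roi; m=np.zeros(((b-t)*S,(r-l)*S),np.uint8)
    for X in groups:
        u=(proj(p,X)+0.5-[l,t])*S*16-8
        cv2.fillConvexPoly(m,cv2.convexHull(np.round(u).astype(np.int32)),1,shift=4)
    return m
def cost(obs,groups):
    c=0
    for p,reg in obs:
        ys,xs=np.nonzero(reg); roi=(max(xs.min()-12,0),max(ys.min()-12,0),min(xs.max()+13,640),min(ys.max()+13,480))
        big=np.kron(reg[roi[1]:roi[3],roi[0]:roi[2]].astype(np.uint8),np.ones((S,S),np.uint8))
        h=hullmask(p,groups,roi); c+=(h^big).sum()/max((h|big).sum(),1)
    return c/len(obs)
def fit(f,x0,step):
    x0=np.array(x0,float)
    for k in range(3):
        s=np.vstack([x0]+[x0+np.eye(len(x0))[i]*step[i]/(1+k) for i in range(len(x0))])
        r=minimize(f,x0,method="Nelder-Mead",options=dict(initial_simplex=s,xatol=1e-5,fatol=1e-5,maxiter=400)); x0=r.x
    return r.x,r.fun
def delta(pos,R):
    "shift mm & rotvec in tool axes from the present pose"
    o=bot.get_obs(); R0=Ro.from_euler('xyz',o["tcp_rot"],degrees=True)
    d=R0.inv().apply(np.array(pos)-o["ee_pos"])*1000; v=(R0.inv()*R).as_rotvec()
    return np.round(d,1),np.round(v,4)
def toolR(xdir,ydir):
    y=np.array(ydir,float);y/=np.linalg.norm(y); x=np.array(xdir,float); x-=y*(x@y); x/=np.linalg.norm(x)
    return Ro.from_matrix(np.column_stack([x,y,np.cross(x,y)]))
E
cat > fit0.py <<'E'
from h import *
P={n:bot.camera(n) for n in ("scene","top")}
def pix2w(p,u,z):
    f=lambda q: ((proj(p,[[q[0],q[1],z]])[0]-u)**2).sum()
    return minimize(f,[.4,0],method="Nelder-Mead").x
C={}
for n,p in P.items():
    for t in ("caddy","cover","plate1","spice_jar","sieve","pestle"):
        C[n,t]=bot.cut_out(p,t)
        if t=="plate1": print(n,[(np.round(d["box"]).tolist(),round(d["confidence"],2)) for d in C[n,t]])
def rz(g,x,y,yaw,z=0): return [Ro.from_euler('z',yaw).apply(X)+[x,y,z] for X in g]
cad=[box([-.121,-.053,0],[.121,.053,.123])]
cov=[box([-.112,-.044,0],[.112,.044,.012]),box([-.035,-.008,.012],[.035,.008,.038])]
for t,g,u,z in (("caddy",cad,(388,285),.06),("cover",cov,(470,272),0)):
    x,y=pix2w(P["top"],u,z)
    for cams in (("scene","top"),("scene",),("top",)):
        obs=[(P[n],C[n,t][0]["region"]) for n in cams if C[n,t]]
        if obs: print(t,cams,*fit(lambda q:cost(obs,rz(g,*q)),[x,y,0.05],[.01,.01,.05]))
for t in ("spice_jar","sieve","pestle"):
    b=C["top",t] and C["top",t][0]["box"]
    if b is not None and len(b): print(t,pix2w(P["top"],[(b[0]+b[2])/2,(b[1]+b[3])/2],.02))
pl=[box([-.004,-.033,-.048],[.004,.033,.048])]
def plate(x,y,z,yaw): 
    R=Ro.from_euler('z',yaw)*Ro.from_euler('y',-.5); return [R.apply(pl[0])+[x,y,z]]
for u in ((268,260),(237,273),(168,306)):
    x,y=pix2w(P["top"],u,.08); obs=[]
    for n,p in P.items():
        cu=proj(p,[[x,y,.08]])[0]
        for d in C[n,"plate1"]:
            b=d["box"]
            if np.hypot((b[0]+b[2])/2-cu[0],(b[1]+b[3])/2-cu[1])<15: obs.append((p,d["region"])); break
    print("plate",u,len(obs),x,y,*fit(lambda q:cost(obs,plate(*q)),[x,y,.08,.43],[.01,.01,.01,.05]))
E
python3 fit0.py
```

```text
scene [([446.0, 212.0, 470.0, 256.0], 0.85), ([353.0, 236.0, 381.0, 278.0], 0.81), ([380.0, 229.0, 410.0, 269.0], 0.72)]
top [([224.0, 261.0, 252.0, 288.0], 0.87), ([150.0, 293.0, 183.0, 322.0], 0.73), ([252.0, 249.0, 288.0, 277.0], 0.62)]
caddy ('scene', 'top') [ 0.50783291 -0.10978869  0.02189573] 0.015619559269760733
caddy ('scene',) [ 0.50783291 -0.10978869  0.02189573] 0.015619559269760733
cover ('scene', 'top') [ 0.54109895 -0.30722445  0.07630352] 0.525198763834227
cover ('scene',) [ 0.54109895 -0.30722445  0.07630352] 0.050397527668454
cover ('top',) [ 0.54068658 -0.30983619  0.05      ] 1.0
spice_jar [0.75200253 0.09869927]
sieve [ 0.78892908 -0.25041889]
pestle [0.73480172 0.31782715]
plate (268, 260) 2 0.5692325863066077 0.14650172361399552 [0.5744538  0.14372352 0.06335554 0.41785725] 0.07216582387951234
plate (237, 273) 2 0.5427484053042748 0.21395327577684198 [0.5428426  0.21706808 0.06231245 0.43704081] 0.08500584349366617
plate (168, 306) 2 0.4751950610598499 0.3635462139338984 [0.47622337 0.36939902 0.06513592 0.44301081] 0.07447241290445207
```

```bash
cat >> h.py <<'E'
YAW=.425
def platepose(c,yaw=YAW):
    R=Ro.from_euler('z',yaw)*Ro.from_euler('y',-.5); return np.array(c),R
def grasp(c,back=0,deep=.037,yaw=YAW):
    c,R=platepose(c,yaw); ax=R.as_matrix()
    return c+ax[:,2]*(.048-deep+back), toolR(ax[:,0],-ax[:,2])
PL=[[.5745,.1437,.0635],[.5428,.2171,.0635],[.4762,.3694,.0635]]
E
python3 -c "
from h import *
print(delta(*grasp(PL[2],.11)))"
```

```text
(array([ -89. ,   61.6, -293.3]), array([-0.2064,  0.8083, -0.4709]))
```

```bash
python3 -m inch '[[[-89,61.6,-293.3],[-0.2064,0.8083,-0.4709],50],[[-89,61.6,-293.3],[-0.2064,0.8083,-0.4709],50],[[-89,61.6,-293.3],[-0.2064,0.8083,-0.4709],50],[[-89,61.6,-293.3],[-0.2064,0.8083,-0.4709],50],[[-89,61.6,-293.3],[-0.2064,0.8083,-0.4709],50],[[-89,61.6,-293.3],[-0.2064,0.8083,-0.4709],50],[[-89,61.6,-293.3],[-0.2064,0.8083,-0.4709],50],[[-89,61.6,-293.3],[-0.2064,0.8083,-0.4709],50],[[-89,61.6,-293.3],[-0.2064,0.8083,-0.4709],50],[[-89,61.6,-293.3],[-0.2064,0.8083,-0.4709],50]]' 40
python3 - <<'E'
from h import *
p=bot.camera("wrist"); im=p["frame"][:,:,::-1].copy()
for c in PL:
    c,R=platepose(c)
    for q in proj(p,R.apply(box([-.004,-.033,-.048],[.004,.033,.048]))+c): 
        if abs(q).max()<2000: cv2.circle(im,(int(round(q[0])),int(round(q[1]))),3,(0,0,255),-1)
cv2.imwrite("pics/w1.png",im); print(delta(*grasp(PL[2],0)))
print([ (d["box"],d["confidence"]) for d in bot.search_frame(p,"plate1")])
E
```

```text
time: 2.5
ee_pos: [0.423, 0.3464, 0.1704]
tcp_rot: [-90.0, -28.6, 24.5]
wrist_force: [0.2, 0.3, 0.4]
opening: 0.05
(array([ -0.3, 110.5,  -1.2]), array([-0.0011,  0.0021, -0.0002]))
[([322.6, 178.6, 334.8, 307.2], 0.64), ([321.3, 362.7, 329.3, 423.8], 0.63)]
```

View pics/w1.png

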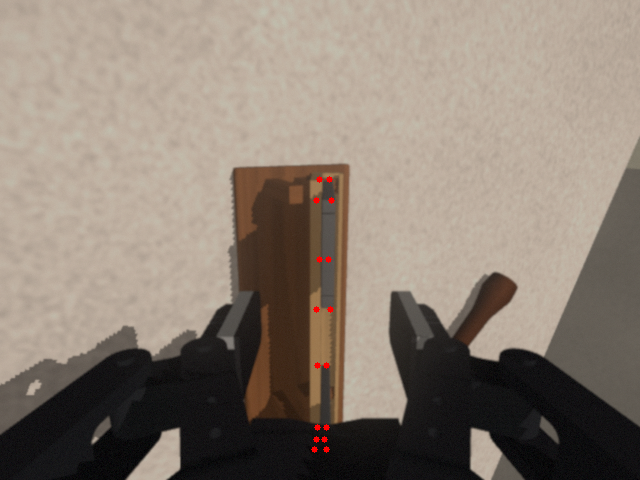

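The plate shows between the open fingers at (321–335, 178–308). The prediction is within about 4 px, so I go in.

```bash
python3 -m inch '[[[1,35,-1],[0,0,0],50],[[1,65,-1],[0,0,0],50],[[1,85,-1],[0,0,0],50],[[1,100,-1],[0,0,0],50],[[1,110,-1],[0,0,0],50],[[1,110,-1],[0,0,0],50],[[1,110,-1],[0,0,0],0],[[1,110,-1],[0,0,0],0],[[1,110,-1],[0,0,0],0],[[1,110,-1],[0,0,0],0],[[1,110,-1],[0,0,0],0],[[1,110,-1],[0,0,0],0],[[1,110,-1],[0,0,0],0],[[1,110,-1],[0,0,0],0],[[1,110,-1],[0,0,0],0]]' 40
python3 -c "
from workcell import bot;print(bot.get_obs()['opening'])"
```

```text
time: 4.1
ee_pos: [0.4724, 0.3681, 0.0753]
tcp_rot: [-90.0, -28.7, 24.5]
wrist_force: [-4.1, -1.6, 6.3]
opening: 0.0077
0.0077376048958296495
```

```bash
cat >> h.py <<'E'
CAD=[.508,-.110,.0219]
def over(sx,z,dy=0,dx=0):
    R=Ro.from_euler('z',CAD[2]); p=R.apply([sx+dx,dy,0])+[CAD[0],CAD[1],z]
    return p,toolR(R.apply([1,0,0]),[0,0,-1])
E
python3 -m inch '[[[0,-20,0],[0,0,0],0],[[0,-50,0],[0,0,0],0],[[0,-90,0],[0,0,0],0],[[0,-130,0],[0,0,0],0],[[0,-140,0],[0,0,0],0]]'
python3 -c "
from h import *
print(delta(*over(0,.24))); print(bot.get_obs()['opening'])"
```

```text
time: 4.6
ee_pos: [0.411, 0.3405, 0.2031]
tcp_rot: [-89.8, -29.0, 24.4]
wrist_force: [-0.1, 0.5, -0.3]
opening: 0.0076
(array([ -67.7,  -81.2, -450. ]), array([-0.1054,  0.3964,  0.4994]))
0.007632199064886469
```

```bash
python3 -m inch '[[[-5,-20,-30],[0,0,0],0],[[-10,-30,-70],[-0.01,0.04,0.05],0],[[-16,-40,-110],[-0.021,0.08,0.1],0],[[-23,-45,-150],[-0.032,0.12,0.15],0],[[-29,-50,-190],[-0.042,0.16,0.2],0],[[-35,-55,-230],[-0.053,0.2,0.25],0],[[-41,-60,-270],[-0.063,0.24,0.3],0],[[-47,-65,-310],[-0.074,0.28,0.35],0],[[-53,-70,-350],[-0.084,0.32,0.4],0],[[-59,-76,-390],[-0.095,0.36,0.45],0],[[-65,-79,-425],[-0.1054,0.3964,0.4994],0],[[-67.7,-81.2,-445],[-0.1054,0.3964,0.4994],0],[[-67.7,-81.2,-450],[-0.1054,0.3964,0.4994],0],[[-67.7,-81.2,-450],[-0.1054,0.3964,0.4994],0],[[-67.7,-81.2,-450],[-0.1054,0.3964,0.4994],0],[[-67.7,-81.2,-450],[-0.1054,0.3964,0.4994],0]]'
cat > chk.py <<'E'
from h import *; import sys
p=bot.camera("wrist"); im=p["frame"][:,:,::-1].copy()
R=Ro.from_euler('z',CAD[2])
def dots(X,col):
    for q in proj(p,R.apply(X)+[CAD[0],CAD[1],0]):
        if abs(q).max()<2000: cv2.circle(im,(int(round(q[0])),int(round(q[1]))),2,col,-1)
dots(box([-.121,-.053,.123],[.121,.053,.123]),(0,0,255))
dots(box([-.106,-.038,.117],[.106,.038,.117]),(0,255,0))
for s in (-.054,-.018,.018,.054): dots(box([s,-.038,.054],[s,.038,.054]),(255,0,0))
cv2.imwrite(sys.argv[1],im)
o=bot.get_obs(); print(o["ee_pos"],o["tcp_rot"])
d=bot.cut_out(p,"caddy"); print([(x["box"],x["confidence"]) for x in d])
E
python3 chk.py pics/w2.png
```

```text
time: 6.2
ee_pos: [0.5078, -0.109, 0.2403]
tcp_rot: [-90.0, -0.0, 1.3]
wrist_force: [-0.2, 0.1, -1.8]
opening: 0.0073
[ 0.50777689 -0.10906766  0.24037647] [-9.00038067e+01 -3.87165405e-02  1.32624302e+00]
[([141.0, 143.4, 513.1, 304.5], 0.88)]
```

View pics/w2.png

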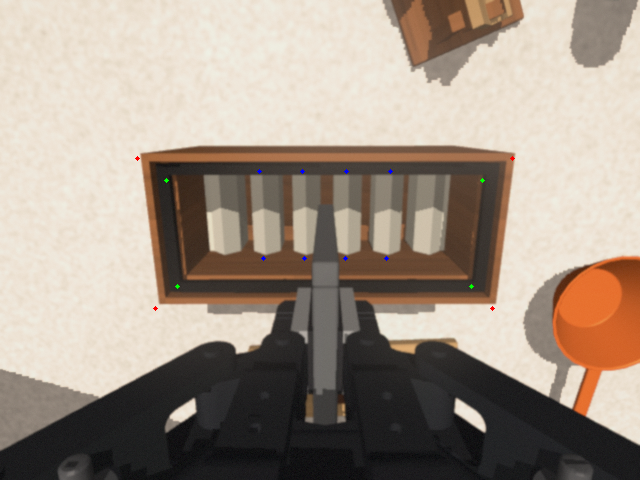

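```bash
cat > inhand.py <<'E'
from h import *
p=bot.camera("wrist")
u=np.array([[141,153],[514,153],[496,303],[161,303]])
X=np.array([[-.121,.053,.123],[.121,.053,.123],[.121,-.053,.123],[-.121,-.053,.123]])
r=minimize(lambda q:((proj(p,Ro.from_euler('z',q[2]).apply(X)+[q[0],q[1],0])-u)**2).sum(),CAD,method="Nelder-Mead",options=dict(xatol=1e-6,fatol=1e-6,maxiter=2000))
print(r.x,r.fun)
o=bot.get_obs();R0=Ro.from_euler('xyz',o["tcp_rot"],degrees=True)
# plate in hand: tool coords: x ±4, y(-37..+59), z ±33
print(np.round(proj(p,R0.apply(box([-.004,-.037,-.033],[.004,.059,.033]))+o["ee_pos"]),1))
E
python3 inhand.py
python3 -c "
import cv2; cv2.imwrite('pics/w2c.png',cv2.resize(cv2.imread('pics/w2.png')[180:440,250:400],None,fx=2.3,fy=2.3))"
```

```text
[ 0.51066346 -0.10673012  0.02451228] 13.639806444081131
[[310.9 456.7]
 [308.8 265.7]
 [316.7 319.7]
 [316.  203.7]
 [335.4 456.7]
 [337.2 265.7]
 [330.9 319.7]
 [331.5 203.7]]
```

View pics/w2c.png

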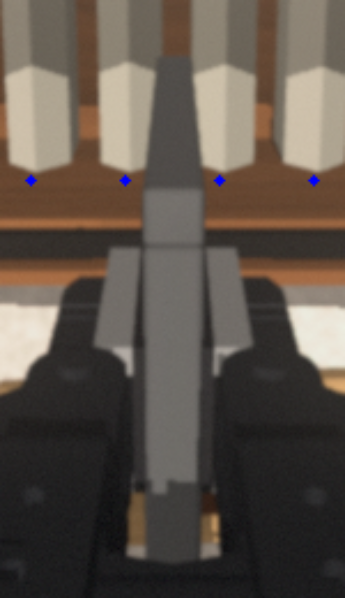

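```bash
echo 'CAD=[.5092,-.107,.0235]' >> h.py; python3 -c "
from h import *
print(delta(*over(0,.125)));print(delta(*over(0,.067)))"
```

```text
(array([  1.3, 115.4,   2.3]), array([ 0.0001, -0.0006,  0.0007]))
(array([  1.3, 173.4,   2.3]), array([ 0.0001, -0.0006,  0.0007]))
```

```bash
python3 -m inch '[[[1.3,20,2.3],[0,0,0],0],[[1.3,50,2.3],[0,0,0],0],[[1.3,80,2.3],[0,0,0],0],[[1.3,105,2.3],[0,0,0],0],[[1.3,120,2.3],[0,0,0],0],[[1.3,130,2.3],[0,0,0],0],[[1.3,140,2.3],[0,0,0],0],[[1.3,150,2.3],[0,0,0],0],[[1.3,158,2.3],[0,0,0],0],[[1.3,164,2.3],[0,0,0],0],[[1.3,168,2.3],[0,0,0],0],[[1.3,171,2.3],[0,0,0],0],[[1.3,173,2.3],[0,0,0],0],[[1.3,173,2.3],[0,0,0],0]]'; python3 chk.py pics/w3.png
```

```text
time: 7.75
ee_pos: [0.5092, -0.1069, 0.0673]
tcp_rot: [-90.0, -0.0, 1.3]
wrist_force: [0.6, 0.1, -0.3]
opening: 0.0074
[ 0.50930108 -0.10697701  0.06751949] [-9.00083796e+01 -4.96884142e-02  1.31501181e+00]
[([0.0, 159.7, 640.0, 450.1], 0.96)]
```

View pics/w3.png

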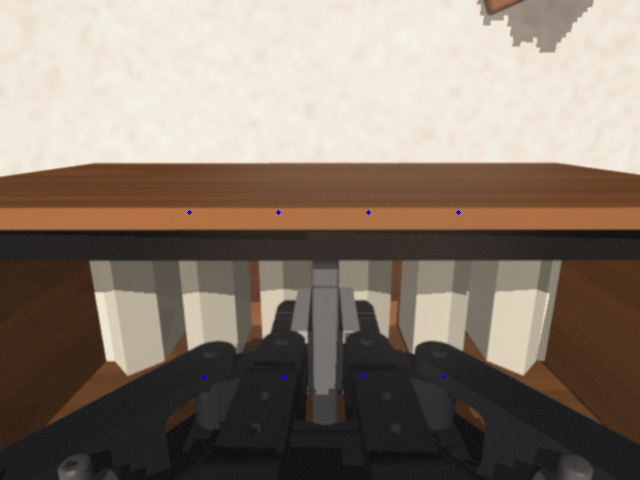

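The plate is centred in slot 0 with no side force. I lower it to contact and release.

```bash
python3 -m inch '[[[0,1,0],[0,0,0],0],[[0,2,0],[0,0,0],0],[[0,3,0],[0,0,0],0],[[0,3,0],[0,0,0],0]]'
```

```text
time: 8.25
ee_pos: [0.51, -0.1073, 0.0667]
tcp_rot: [-90.1, -0.2, 1.3]
wrist_force: [-3.7, -1.3, 13.6]
opening: 0.0073
```

```bash
python3 -m inch '[[[0,0,0],[0,0,0],22],[[0,0,0],[0,0,0],22],[[0,0,0],[0,0,0],22],[[0,0,0],[0,0,0],22],[[0,-15,0],[0,0,0],22],[[0,-45,0],[0,0,0],22],[[0,-85,0],[0,0,0],22],[[0,-130,0],[0,0,0],22],[[0,-170,0],[0,0,0],22],[[0,-185,0],[0,0,0],22]]'
python3 - <<'E'
from h import *
p=bot.camera("wrist"); cv2.imwrite("pics/w4.png",p["frame"][:,:,::-1])
print(delta(*grasp(PL[1],.14)))
E
```

```text
time: 9.25
ee_pos: [0.51, -0.1072, 0.2572]
tcp_rot: [-90.1, -0.5, 1.3]
wrist_force: [0.1, 0.0, -0.4]
opening: 0.022
(array([-27.3,  60.8, 295.4]), array([ 0.1052, -0.3923, -0.4835]))
```

View pics/w4.png

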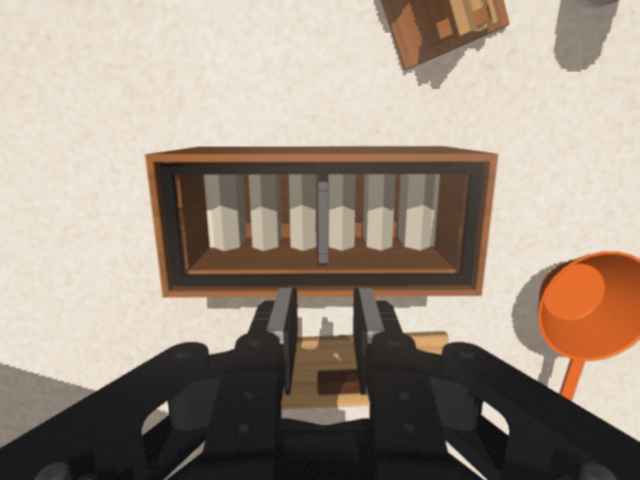

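The plate stands in slot 0, seen edge-on at (323, 180–265). Next is the middle plate.

```bash
python3 -m inch '[[[-5,10,50],[0.02,-0.08,-0.1],50],[[-10,20,100],[0.037,-0.14,-0.17],50],[[-14,30,150],[0.055,-0.2,-0.25],50],[[-19,40,200],[0.07,-0.26,-0.32],50],[[-23,50,250],[0.09,-0.33,-0.41],50],[[-27.3,60.8,290],[0.1052,-0.3923,-0.4835],50],[[-27.3,60.8,295.4],[0.1052,-0.3923,-0.4835],50],[[-27.3,60.8,295.4],[0.1052,-0.3923,-0.4835],50],[[-27.3,60.8,295.4],[0.1052,-0.3923,-0.4835],50]]'
python3 - <<'E'
from h import *
p=bot.camera("wrist"); im=p["frame"][:,:,::-1].copy()
for c in PL[:2]:
    c,R=platepose(c)
    for q in proj(p,R.apply(box([-.004,-.033,-.048],[.004,.033,.048]))+c): 
        if abs(q).max()<2000: cv2.circle(im,(int(round(q[0])),int(round(q[1]))),3,(0,0,255),-1)
cv2.imwrite("pics/w5.png",im); print(delta(*grasp(PL[1],0)))
E
```

```text
time: 10.2
ee_pos: [0.4773, 0.1868, 0.1969]
tcp_rot: [-90.0, -28.7, 24.3]
wrist_force: [0.8, -0.2, -0.6]
opening: 0.0499
(array([ -0.8, 140.6,   1.2]), array([ 0.001 , -0.0013,  0.0003]))
```

View pics/w5.png

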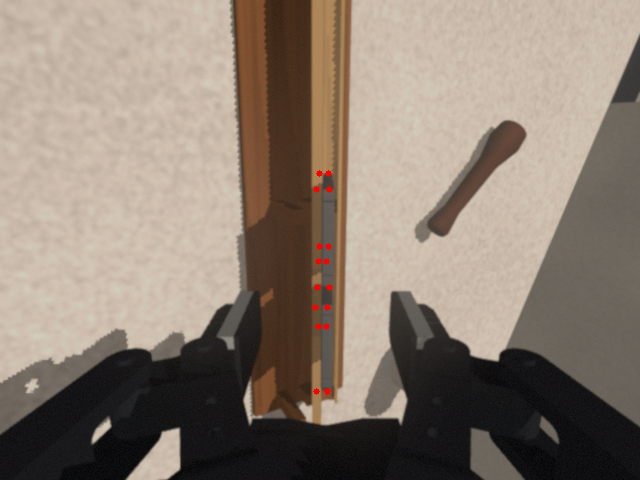

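The plate edge is at (321–335, 175–287) and lines up with the prediction.

```bash
python3 -m inch '[[[0.5,40,1],[0,0,0],50],[[0.5,80,1],[0,0,0],50],[[0.5,110,1],[0,0,0],50],[[0.5,130,1],[0,0,0],50],[[0.5,140.5,1],[0,0,0],50],[[0.5,140.5,1],[0,0,0],50],[[0.5,140.5,1],[0,0,0],0],[[0.5,140.5,1],[0,0,0],0],[[0.5,140.5,1],[0,0,0],0],[[0.5,140.5,1],[0,0,0],0],[[0.5,140.5,1],[0,0,0],0],[[0.5,140.5,1],[0,0,0],0],[[0.5,140.5,1],[0,0,0],0],[[0.5,140.5,1],[0,0,0],0]]' 40
python3 -m inch '[[[0,-20,0],[0,0,0],0],[[0,-50,0],[0,0,0],0],[[0,-90,0],[0,0,0],0],[[0,-130,0],[0,0,0],0],[[0,-150,0],[0,0,0],0],[[0,-150,0],[0,0,0],0]]'
python3 -c "
from h import *
print(delta(*over(-.072,.23))); print(bot.get_obs()['opening'])"
```

```text
time: 11.65
ee_pos: [0.5395, 0.2153, 0.0755]
tcp_rot: [-90.0, -28.8, 24.3]
wrist_force: [-3.4, -2.2, 5.9]
opening: 0.0075
time: 12.25
ee_pos: [0.474, 0.1858, 0.2111]
tcp_rot: [-90.1, -29.1, 24.3]
wrist_force: [1.2, 0.5, -1.7]
opening: 0.0078
(array([-125.8,  -91.5, -253.5]), array([-0.1007,  0.3913,  0.5017]))
0.007759547468111678
```

```bash
python3 -m inch '[[[-10,-25,-20],[-0.008,0.03,0.04],0],[[-25,-35,-50],[-0.02,0.08,0.1],0],[[-40,-45,-80],[-0.032,0.125,0.16],0],[[-55,-55,-110],[-0.044,0.17,0.22],0],[[-70,-62,-140],[-0.056,0.217,0.28],0],[[-85,-70,-170],[-0.068,0.264,0.34],0],[[-100,-78,-200],[-0.08,0.311,0.4],0],[[-113,-85,-225],[-0.09,0.35,0.45],0],[[-125.8,-91.5,-248],[-0.1007,0.3913,0.5017],0],[[-125.8,-91.5,-253.5],[-0.1007,0.3913,0.5017],0],[[-125.8,-91.5,-253.5],[-0.1007,0.3913,0.5017],0],[[-125.8,-91.5,-253.5],[-0.1007,0.3913,0.5017],0],[[-125.8,-91.5,-253.5],[-0.1007,0.3913,0.5017],0]]'
python3 -c "
from h import *
print(delta(*over(-.072,.068))); print(bot.get_obs()['opening'])"
```

```text
time: 13.55
ee_pos: [0.4372, -0.1079, 0.23]
tcp_rot: [-90.0, -0.0, 1.4]
wrist_force: [0.6, -0.5, -1.8]
opening: 0.0074
(array([ -0.2, 162. ,  -0.9]), array([-0.0002,  0.0014,  0.0008]))
0.007356641156304974
```

```bash
python3 -m inch '[[[0,20,-1],[0,0,0],0],[[0,50,-1],[0,0,0],0],[[0,80,-1],[0,0,0],0],[[0,105,-1],[0,0,0],0],[[0,120,-1],[0,0,0],0],[[0,130,-1],[0,0,0],0],[[0,140,-1],[0,0,0],0],[[0,148,-1],[0,0,0],0],[[0,154,-1],[0,0,0],0],[[0,159,-1],[0,0,0],0],[[0,162,-1],[0,0,0],0],[[0,163,-1],[0,0,0],0],[[0,164,-1],[0,0,0],0],[[0,165,-1],[0,0,0],0],[[0,165,-1],[0,0,0],0]]'
```

```text
time: 15.05
ee_pos: [0.439, -0.1092, 0.067]
tcp_rot: [-90.0, -0.3, 1.4]
wrist_force: [3.5, -1.1, 11.0]
opening: 0.0072
```

```bash
python3 -m inch '[[[0,0,0],[0,0,0],22],[[0,0,0],[0,0,0],22],[[0,0,0],[0,0,0],22],[[0,0,0],[0,0,0],22],[[0,-15,0],[0,0,0],22],[[0,-45,0],[0,0,0],22],[[0,-85,0],[0,0,0],22],[[0,-130,0],[0,0,0],22],[[0,-170,0],[0,0,0],22],[[0,-185,0],[0,0,0],22]]'
python3 - <<'E'
from h import *
p=bot.camera("wrist"); cv2.imwrite("pics/w6.png",p["frame"][:,:,::-1])
print(delta(*grasp(PL[0],.14)))
E
```

```text
time: 16.05
ee_pos: [0.4385, -0.1093, 0.2567]
tcp_rot: [-90.1, -0.6, 1.4]
wrist_force: [-0.0, 0.2, -0.5]
opening: 0.022
(array([ 74.7,  61.6, 221.5]), array([ 0.1045, -0.3905, -0.4832]))
```

View pics/w6.png

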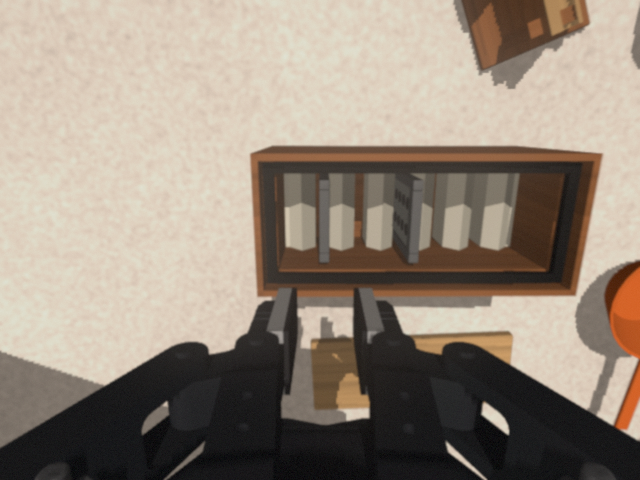

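Both plates stand in their slots, at (323,220) and (412,220). Now the last plate.

```bash
python3 -m inch '[[[15,10,45],[0.02,-0.08,-0.1],50],[[30,20,90],[0.042,-0.156,-0.193],50],[[45,30,135],[0.063,-0.234,-0.29],50],[[60,45,180],[0.084,-0.312,-0.387],50],[[70,57,210],[0.1,-0.37,-0.46],50],[[74.7,61.6,221.5],[0.1045,-0.3905,-0.4832],50],[[74.7,61.6,221.5],[0.1045,-0.3905,-0.4832],50],[[74.7,61.6,221.5],[0.1045,-0.3905,-0.4832],50]]'
python3 - <<'E'
from h import *
p=bot.camera("wrist"); im=p["frame"][:,:,::-1].copy()
c,R=platepose(PL[0])
for q in proj(p,R.apply(box([-.004,-.033,-.048],[.004,.033,.048]))+c): 
        if abs(q).max()<2000: cv2.circle(im,(int(round(q[0])),int(round(q[1]))),3,(0,0,255),-1)
cv2.imwrite("pics/w7.png",im); print(delta(*grasp(PL[0],0)))
E
```

```text
time: 16.9
ee_pos: [0.5081, 0.1135, 0.196]
tcp_rot: [-90.0, -28.6, 24.3]
wrist_force: [-0.3, -0.9, 0.2]
opening: 0.0501
(array([1.000e-01, 1.405e+02, 6.000e-01]), array([ 0.0006, -0.0009, -0.0006]))
```

View pics/w7.png

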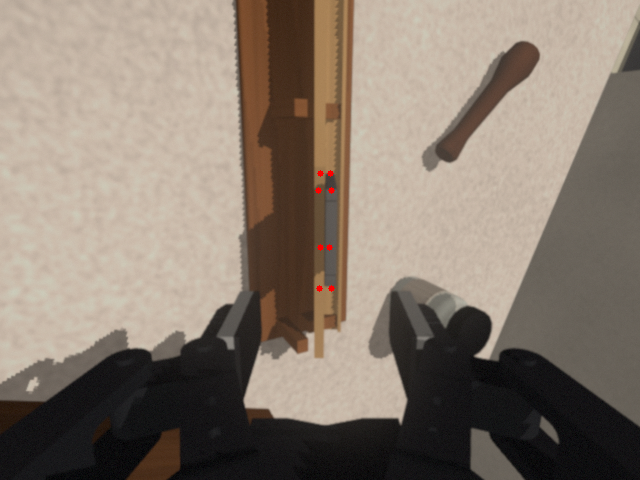

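Plate edge at (325–338, 175–285), about 5 px to +x, so I add 2 mm.

```bash
python3 -m inch '[[[2,40,1.5],[0,0,0],50],[[2,80,1.5],[0,0,0],50],[[2,110,1.5],[0,0,0],50],[[2,130,1.5],[0,0,0],50],[[2,140.5,1.5],[0,0,0],50],[[2,140.5,1.5],[0,0,0],50],[[2,140.5,1.5],[0,0,0],0],[[2,140.5,1.5],[0,0,0],0],[[2,140.5,1.5],[0,0,0],0],[[2,140.5,1.5],[0,0,0],0],[[2,140.5,1.5],[0,0,0],0],[[2,140.5,1.5],[0,0,0],0],[[2,140.5,1.5],[0,0,0],0],[[2,140.5,1.5],[0,0,0],0]]' 40
python3 -m inch '[[[0,-20,0],[0,0,0],0],[[0,-50,0],[0,0,0],0],[[0,-90,0],[0,0,0],0],[[0,-130,0],[0,0,0],0],[[0,-150,0],[0,0,0],0],[[0,-150,0],[0,0,0],0]]'
python3 -c "
from h import *
print(delta(*over(.072,.23))); print(bot.get_obs()['opening'])"
```

```text
time: 18.35
ee_pos: [0.5713, 0.1429, 0.0756]
tcp_rot: [-90.0, -28.7, 24.3]
wrist_force: [-4.7, -2.3, 6.6]
opening: 0.0077
time: 18.95
ee_pos: [0.506, 0.1132, 0.2113]
tcp_rot: [-90.2, -29.1, 24.3]
wrist_force: [0.3, -0.1, -1.1]
opening: 0.0075
(array([  -9.8,  -26.2, -230.1]), array([-0.0991,  0.3918,  0.5007]))
0.007467437931504274
```

```bash
python3 -m inch '[[[-5,-25,-20],[-0.01,0.04,0.05],0],[[-6,-30,-55],[-0.02,0.09,0.12],0],[[-7,-30,-90],[-0.038,0.15,0.19],0],[[-8,-30,-125],[-0.054,0.213,0.272],0],[[-9,-29,-155],[-0.067,0.264,0.337],0],[[-9.8,-28,-185],[-0.08,0.315,0.403],0],[[-9.8,-27,-210],[-0.09,0.355,0.455],0],[[-9.8,-26.2,-225],[-0.0991,0.3918,0.5007],0],[[-9.8,-26.2,-230],[-0.0991,0.3918,0.5007],0],[[-9.8,-26.2,-230],[-0.0991,0.3918,0.5007],0],[[-9.8,-26.2,-230],[-0.0991,0.3918,0.5007],0]]'
python3 -c "
from h import *
print(delta(*over(.072,.068))); print(bot.get_obs()['opening'])"
```

```text
time: 20.05
ee_pos: [0.5807, -0.1046, 0.2297]
tcp_rot: [-90.0, -0.0, 1.4]
wrist_force: [0.1, 0.7, -1.1]
opening: 0.0077
(array([  0.4, 161.7,  -0.7]), array([-0.0004,  0.0009,  0.0004]))
0.007682073952568029
```

```bash
python3 -m inch '[[[1,20,-0.7],[0,0,0],0],[[1,50,-0.7],[0,0,0],0],[[1,80,-0.7],[0,0,0],0],[[1,105,-0.7],[0,0,0],0],[[1,120,-0.7],[0,0,0],0],[[1,130,-0.7],[0,0,0],0],[[1,140,-0.7],[0,0,0],0],[[1,148,-0.7],[0,0,0],0],[[1,154,-0.7],[0,0,0],0],[[1,159,-0.7],[0,0,0],0],[[1,162,-0.7],[0,0,0],0],[[1,163,-0.7],[0,0,0],0],[[1,164,-0.7],[0,0,0],0],[[1,165,-0.7],[0,0,0],0],[[1,165,-0.7],[0,0,0],0]]'
```

```text
time: 21.55
ee_pos: [0.5821, -0.1054, 0.0672]
tcp_rot: [-90.0, -0.1, 1.4]
wrist_force: [-7.6, 0.0, 14.8]
opening: 0.0072
```

```bash
python3 -m inch '[[[0,0,0],[0,0,0],22],[[0,0,0],[0,0,0],22],[[0,0,0],[0,0,0],22],[[0,0,0],[0,0,0],22],[[0,-15,0],[0,0,0],22],[[0,-45,0],[0,0,0],22],[[0,-85,0],[0,0,0],22],[[0,-130,0],[0,0,0],22],[[0,-170,0],[0,0,0],22],[[0,-185,0],[0,0,0],22]]'
cat > cov.py <<'E'
from h import *
def rz(g,x,y,yaw,z=0): return [Ro.from_euler('z',yaw).apply(X)+[x,y,z] for X in g]
cov=[box([-.112,-.044,0],[.112,.044,.012]),box([-.035,-.008,.012],[.035,.008,.038])]
obs=[]
for n in ("scene","top"):
    p=bot.camera(n); d=bot.cut_out(p,"cover")
    if d: print(n,np.round(d[0]["box"]),d[0]["confidence"]); obs.append((p,d[0]["region"]))
    for o in (obs[-1:] if d else []): print(fit(lambda q:cost([o],rz(cov,*q)),[.541,-.307,.076],[.01,.01,.05]))
if len(obs)>1: print(fit(lambda q:cost(obs,rz(cov,*q)),[.541,-.307,.076],[.01,.01,.05]))
p=bot.camera("wrist"); cv2.imwrite("pics/w8.png",p["frame"][:,:,::-1])
E
python3 cov.py
```

```text
time: 22.55
ee_pos: [0.5826, -0.1056, 0.2577]
tcp_rot: [-90.1, -0.5, 1.4]
wrist_force: [0.0, 0.3, 0.2]
opening: 0.022
scene [164. 212. 214. 283.] 0.96
(array([ 0.54237842, -0.30617431,  0.06794168]), np.float64(0.03224876873100702))
top [466. 235. 495. 321.] 0.84
(array([ 0.54015366, -0.30335809,  0.07985503]), np.float64(0.5108256599728161))
(array([ 0.54166176, -0.30573755,  0.06121742]), np.float64(0.2783687413754223))
```

View pics/w8.png

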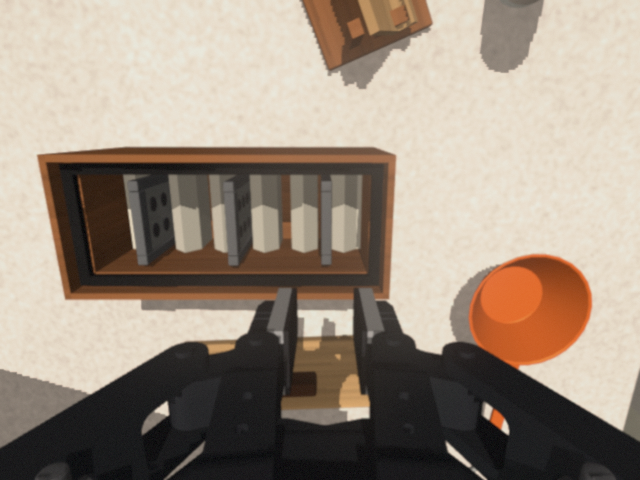

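```bash
cat >> h.py <<'E'
COV=[.5424,-.3062,.068]
def cg(z,c=COV,sgn=1):
    return np.array([c[0],c[1],z]),toolR(Ro.from_euler('z',c[2]).apply([0,sgn,0]),[0,0,-1])
E
python3 -c "
from h import *
print(bot.get_obs()['q'].round(1)); print(delta(*cg(.14)),delta(*cg(.14,sgn=-1)))"
```

```text
[-10.3  11.2  19.3  98.    0.   78.3]
(array([ -44.1,  110.8, -199.8]), array([ 7.0000e-04, -1.6143e+00,  9.0000e-04])) (array([ -44.1,  110.8, -199.8]), array([-9.0000e-04,  1.5272e+00,  7.0000e-04]))
```

```bash
python3 -m inch '[[[-5,10,-30],[0,-0.14,0],50],[[-10,20,-60],[0,-0.28,0],50],[[-15,30,-90],[0,-0.42,0],50],[[-20,45,-120],[0,-0.56,0],50],[[-30,60,-150],[0,-0.7,0],50],[[-35,75,-180],[0,-0.84,0],50],[[-44,90,-199.8],[0,-0.98,0],50],[[-44,100,-199.8],[0,-1.12,0],50],[[-44,110.8,-199.8],[0,-1.26,0],50],[[-44,110.8,-199.8],[0,-1.4,0],50],[[-44,110.8,-199.8],[0,-1.54,0],50],[[-44,110.8,-199.8],[0,-1.614,0],50],[[-44,110.8,-199.8],[0,-1.614,0],50],[[-44,110.8,-199.8],[0,-1.614,0],50]]'
cat > wc.py <<'E'
from h import *; import sys
p=bot.camera("wrist"); im=p["frame"][:,:,::-1].copy()
R=Ro.from_euler('z',COV[2])
for X in (box([-.112,-.044,.012],[.112,.044,.012]),box([-.035,-.008,.038],[.035,.008,.038])):
    for q in proj(p,R.apply(X)+[COV[0],COV[1],0]):
        if abs(q).max()<2000: cv2.circle(im,(int(round(q[0])),int(round(q[1]))),3,(0,0,255),-1)
cv2.imwrite(sys.argv[1],im); print(delta(*cg(.015)))
E
python3 wc.py pics/w9.png
```

```text
time: 24.2
ee_pos: [0.542, -0.3059, 0.1388]
tcp_rot: [-90.0, -0.1, 93.7]
wrist_force: [-0.4, -1.3, -0.2]
opening: 0.0501
(array([ -0.4, 124.1,  -0.2]), array([-0.0001, -0.0026,  0.0008]))
```

View pics/w9.png

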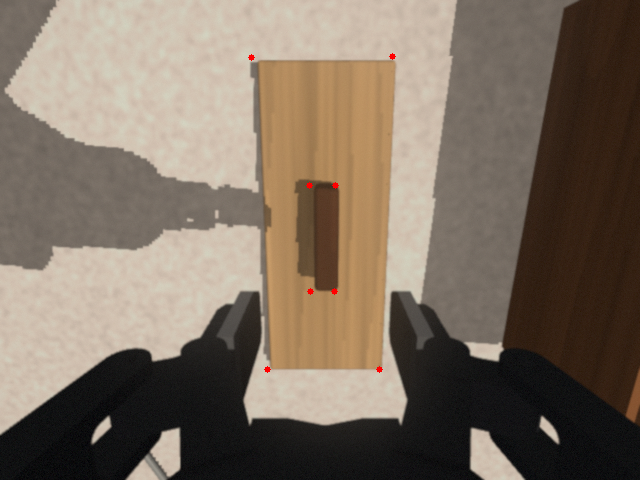

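The handle is at (315–338, 185–291), within about 3 px of the prediction. Going down to grasp it.

```bash
python3 -m inch '[[[1,30,0],[0,0,0],50],[[1,60,0],[0,0,0],50],[[1,85,0],[0,0,0],50],[[1,105,0],[0,0,0],50],[[1,117,0],[0,0,0],50],[[1,124,0],[0,0,0],50],[[1,124,0],[0,0,0],50],[[1,124,0],[0,0,0],0],[[1,124,0],[0,0,0],0],[[1,124,0],[0,0,0],0],[[1,124,0],[0,0,0],0],[[1,124,0],[0,0,0],0],[[1,124,0],[0,0,0],0],[[1,124,0],[0,0,0],0],[[1,124,0],[0,0,0],0],[[1,124,0],[0,0,0],0]]' 60
python3 -m inch '[[[0,-15,0],[0,0,0],0],[[0,-45,0],[0,0,0],0],[[0,-85,0],[0,0,0],0],[[0,-125,0],[0,0,0],0],[[0,-165,0],[0,0,0],0],[[0,-180,0],[0,0,0],0],[[0,-180,0],[0,0,0],0]]'
python3 - <<'E'
from h import *
o=bot.get_obs(); print(o['opening'])
R=toolR(Ro.from_euler('z',CAD[2]).apply([0,1,0]),[0,0,-1])
print(delta([CAD[0],CAD[1],.185],R))
E
```

```text
time: 25.85
ee_pos: [0.5427, -0.3052, 0.0164]
tcp_rot: [-90.1, 0.0, 93.7]
wrist_force: [-0.7, 0.4, 5.8]
opening: 0.0146
time: 26.55
ee_pos: [0.5433, -0.3056, 0.2003]
tcp_rot: [-90.4, 0.2, 93.7]
wrist_force: [-0.4, -0.1, -2.0]
opening: 0.015
0.014998421491631095
(array([200.5,  14.5,  21.1]), array([ 0.0062,  0.0418, -0.003 ]))
```

```bash
python3 -m inch '[[[30,5,3],[0,0.007,0],0],[[60,8,6],[0.001,0.014,0],0],[[95,10,10],[0.003,0.02,-0.001],0],[[130,12,14],[0.004,0.027,-0.002],0],[[160,13,17],[0.005,0.034,-0.003],0],[[180,14,19],[0.006,0.04,-0.003],0],[[193,14.5,20],[0.0062,0.0418,-0.003],0],[[200.5,14.5,21],[0.0062,0.0418,-0.003],0],[[200.5,14.5,21],[0.0062,0.0418,-0.003],0],[[200.5,14.5,21],[0.0062,0.0418,-0.003],0]]'
python3 - <<'E'
from h import *
p=bot.camera("wrist"); im=p["frame"][:,:,::-1].copy()
o=bot.get_obs();R0=Ro.from_euler('xyz',o["tcp_rot"],degrees=True)
def dots(X,col):
    for q in proj(p,X):
        if abs(q).max()<2000: cv2.circle(im,(int(round(q[0])),int(round(q[1]))),2,col,-1)
# cover in tool frame: tool x = cover y, tool y = down, tool z = -cover x ; cover underside 15.5 mm beyond TCP
dots(R0.apply(box([-.044,.0035,-.112],[.044,.0035,.112]))+o["ee_pos"],(0,0,255))
R=Ro.from_euler('z',CAD[2])
dots(R.apply(box([-.121,-.053,.123],[.121,.053,.123]))+[CAD[0],CAD[1],0],(255,0,0))
cv2.imwrite("pics/w10.png",im); print(o["ee_pos"],o["tcp_rot"])
E
```

```text
time: 27.55
ee_pos: [0.5094, -0.1075, 0.1848]
tcp_rot: [-90.0, 0.0, 91.3]
wrist_force: [-0.4, 0.5, -2.2]
opening: 0.0147
[ 0.50940499 -0.10770919  0.18485995] [-8.99864342e+01  8.84506030e-03  9.13141739e+01]
```

View pics/w10.png

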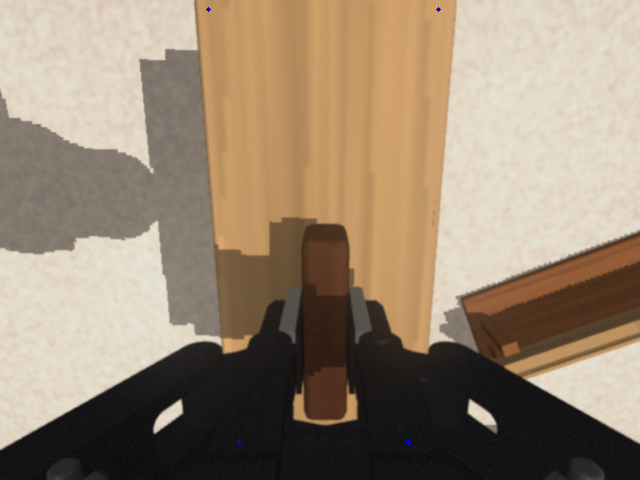

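```bash
cat > rel.py <<'E'
from h import *
o=bot.get_obs();R0=Ro.from_euler('xyz',o["tcp_rot"],degrees=True)
p=bot.camera("wrist")
print(np.round(proj(p,R0.apply(box([-.008,-.0225,-.035],[.008,-.0225,.035]))+o["ee_pos"]),1))
cov=[box([-.112,-.044,0],[.112,.044,.012])]
s=bot.camera("scene"); cv2.imwrite("pics/s11.png",s["frame"][150:310,150:330,::-1].repeat(3,0).repeat(3,1))
for n,p in (("scene",s),("top",bot.camera("top"))):
    d=bot.cut_out(p,"cover")
    if d:
        print(n,d[0]["box"],d[0]["confidence"])
        print(fit(lambda q:cost([(p,d[0]["region"])],[Ro.from_euler('z',q[2]).apply(X)+[q[0],q[1],o["ee_pos"][2]-.0155] for X in cov]),CAD,[.01,.01,.05]))
E
python3 rel.py
```

```text
[[299.4 424.5]
 [295.6 238.6]
 [299.4 424.5]
 [295.6 238.6]
 [343.5 424.5]
 [346.4 238.6]
 [343.5 424.5]
 [346.4 238.6]]
scene [240.3, 163.8, 286.3, 234.8] 0.75
(array([ 0.50861529, -0.10862155,  0.01285656]), np.float64(0.2796179737053148))
top [366.3, 225.0, 386.0, 326.5] 0.67
(array([ 0.50676409, -0.10690986,  0.0241036 ]), np.float64(0.6737019751645971))
```

View pics/s11.png

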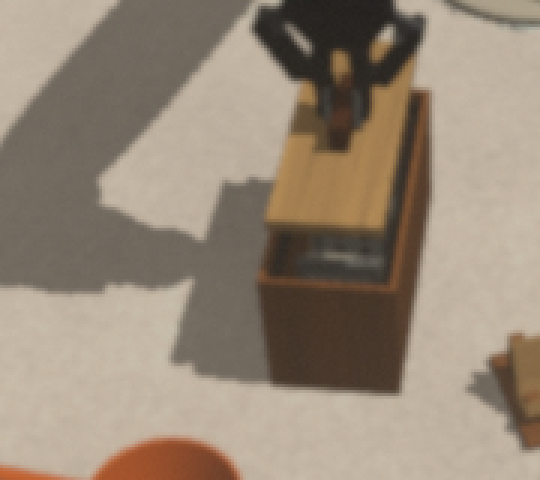

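Run:
```python
from h import *
p=bot.camera("scene")
def w(u,z): return minimize(lambda q:((proj(p,[[q[0],q[1],z]])[0]-u)**2).sum(),[.5,-.1],method="Nelder-Mead",options=dict(xatol=1e-6,fatol=1e-6)).x
c=lambda x,y:np.array([150+(x-1)/3,150+(y-1)/3])
for n,l,r,z in (("cover bottom +x end",(267,229),(383,233),.1685),("cover top +x end",(265,219),(385,228),.1805),("caddy rim +x end",(259,282),(404,290),.123)):
    a,b=w(c(*l),z),w(c(*r),z); print(n,a,b,(a+b)/2,np.hypot(*(a-b)))
R=Ro.from_euler('z',CAD[2]); print("expected ends", R.apply([.112,0,0])[:2]+CAD[:2], R.apply([.121,0,0])[:2]+CAD[:2])
```

```text
cover bottom +x end [ 0.61856585 -0.14938445] [ 0.61260914 -0.06349546] [ 0.6155875  -0.10643995] 0.08609530145693832
cover top +x end [ 0.62044575 -0.14938181] [ 0.61942863 -0.06053828] [ 0.61993719 -0.10496004] 0.08884935274553867
caddy rim +x end [ 0.63018819 -0.15732433] [ 0.62552664 -0.04715848] [ 0.62785741 -0.10224141] 0.11026443607297146
expected ends [ 0.62116908 -0.10436824] [ 0.63016659 -0.10415676]
```

```bash
python3 -m inch '[[[1.3,12,0],[0,0,0],0],[[1.3,25,0],[0,0,0],0],[[1.3,35,0],[0,0,0],0],[[1.3,41,0],[0,0,0],0],[[1.3,45,0],[0,0,0],0],[[1.3,47,0],[0,0,0],0],[[1.3,48,0],[0,0,0],0],[[1.3,48,0],[0,0,0],0]]'
```

```text
time: 28.7
ee_pos: [0.5094, -0.1061, 0.1372]
tcp_rot: [-90.0, 0.0, 91.3]
wrist_force: [0.1, -0.4, -1.4]
opening: 0.0148
```

No contact with the underside already below the rim, so the cover is in the mouth. I press on in small steps.

```bash
python3 -m inch '[[[0,1,0],[0,0,0],0],[[0,2,0],[0,0,0],0],[[0,3,0],[0,0,0],0],[[0,4,0],[0,0,0],0],[[0,5,0],[0,0,0],0],[[0,6,0],[0,0,0],0],[[0,6,0],[0,0,0],0]]'
```

```text
time: 29.4
ee_pos: [0.5093, -0.1061, 0.131]
tcp_rot: [-90.0, -0.0, 91.3]
wrist_force: [0.3, -0.3, -1.8]
opening: 0.0146
```

```bash
python3 -m inch '[[[0,1,0],[0,0,0],0],[[0,2,0],[0,0,0],0],[[0,3,0],[0,0,0],0],[[0,4,0],[0,0,0],0],[[0,4,0],[0,0,0],0]]'
python3 - <<'E'
from h import *
p=bot.camera("scene"); cv2.imwrite("pics/s12.png",cv2.resize(p["frame"][150:310,200:330,::-1],None,fx=3.5,fy=3.5,interpolation=cv2.INTER_CUBIC))
E
```

```text
time: 29.9
ee_pos: [0.5094, -0.1061, 0.1274]
tcp_rot: [-90.0, 0.0, 91.3]
wrist_force: [-1.4, -0.8, 3.3]
opening: 0.0148
```

View pics/s12.png

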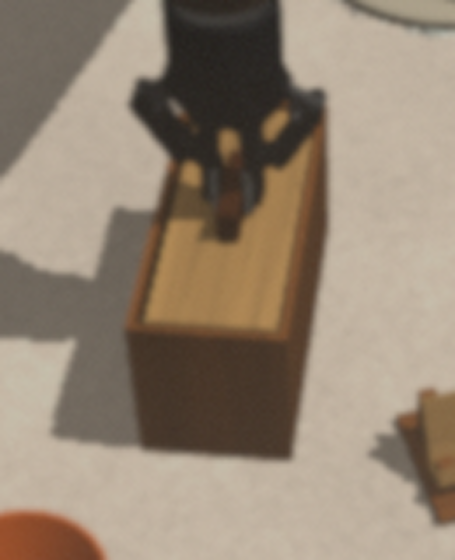

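```bash
python3 -m inch '[[[0,1,0],[0,0,0],0],[[0,2,0],[0,0,0],0],[[0,3,0],[0,0,0],0],[[0,3,0],[0,0,0],0]]'
```

```text
time: 30.35
ee_pos: [0.5095, -0.1061, 0.1272]
tcp_rot: [-90.2, 0.0, 91.3]
wrist_force: [-9.9, 2.2, 22.4]
opening: 0.0147
```

It has stopped hard at TCP z 0.1272 under 22 N, which fits an underside at about 0.111 (seal home). I relax, release and retreat.

```bash
python3 -m inch '[[[0,0,0],[0,0,0],0],[[0,0,0],[0,0,0],40],[[0,0,0],[0,0,0],40],[[0,0,0],[0,0,0],40],[[0,0,0],[0,0,0],40],[[0,-10,0],[0,0,0],40],[[0,-30,0],[0,0,0],40],[[0,-60,0],[0,0,0],40],[[0,-100,0],[0,0,0],40],[[0,-140,0],[0,0,0],40],[[0,-170,0],[0,0,0],40],[[0,-170,0],[0,0,0],40]]'
python3 - <<'E'
from h import *
p=bot.camera("wrist"); s=bot.camera("scene")
a=p["frame"][:,:,::-1]; b=cv2.resize(s["frame"][160:290,215:310,::-1],None,fx=3,fy=480/130,interpolation=cv2.INTER_CUBIC)
cv2.imwrite("pics/f13.png",cv2.resize(np.hstack([a,b]),None,fx=.85,fy=.85))
E
```

```text
time: 31.55
ee_pos: [0.5098, -0.1062, 0.3024]
tcp_rot: [-90.6, 0.1, 91.3]
wrist_force: [0.8, -0.1, 0.4]
opening: 0.0401
```

View pics/f13.png

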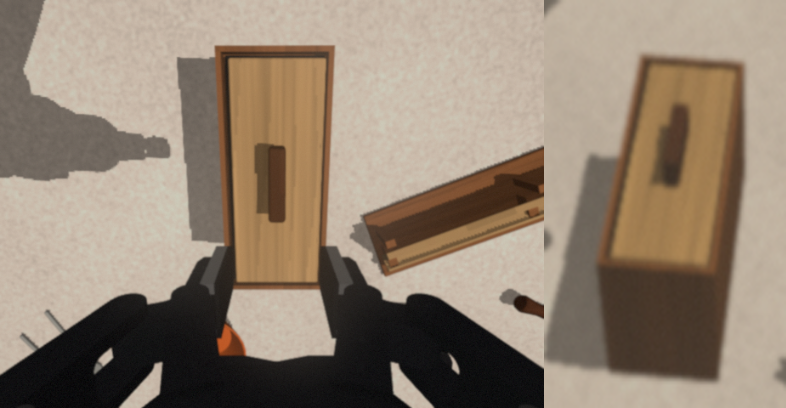

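The cover lies inside the recess with an even gap all round, and the ledge is empty. As a height check I touch the handle top with the fingers shut; flush means z = 0.149.

```bash
python3 -m inch '[[[0,40,0],[0.01,0,0],0],[[0,80,0],[0.01,0,0],0],[[0,110,0],[0.01,0,0],0],[[0,125,0],[0.01,0,0],0],[[0,135,0],[0.01,0,0],0],[[0,142,0],[0.01,0,0],0],[[0,146,0],[0.01,0,0],0],[[0,149,0],[0.01,0,0],0],[[0,151,0],[0.01,0,0],0],[[0,151,0],[0.01,0,0],0]]'
```

```text
time: 32.65
ee_pos: [0.5103, -0.1063, 0.1489]
tcp_rot: [-89.8, 0.1, 91.3]
wrist_force: [-4.3, 1.0, 8.5]
opening: -0.0
```

```bash
python3 -m inch '[[[0,1,0],[0,0,0],0],[[0,2,0],[0,0,0],0],[[0,3,0],[0,0,0],0],[[0,3,0],[0,0,0],0]]'
```

```text
time: 33.05
ee_pos: [0.5109, -0.1064, 0.1489]
tcp_rot: [-90.0, 0.1, 91.3]
wrist_force: [-5.4, 0.7, 18.0]
opening: 0.0003
```

The handle top is at 0.1489 and stays there under 18 N, so the cover is fully home. I retreat and take a last check.

```bash
python3 -m inch '[[[0,-10,0],[0,0,0],0],[[0,-40,0],[0,0,0],0],[[0,-80,0],[0,0,0],0],[[0,-120,0],[0,0,0],0],[[0,-150,0],[0,0,0],0],[[0,-150,0],[0,0,0],0],[[0,-150,0],[0,0,0],0]]'
python3 - <<'E'
from h import *
a=bot.camera("wrist")["frame"][:,:,::-1]; s=bot.camera("scene")["frame"][150:360,130:490,::-1]
cv2.imwrite("pics/f14.png",np.hstack([cv2.resize(a,(400,300)),cv2.resize(s,(400,300))]))
E
```

```text
time: 33.75
ee_pos: [0.5113, -0.1061, 0.2994]
tcp_rot: [-90.1, 0.2, 91.3]
wrist_force: [0.7, -0.3, -0.7]
opening: 0.0003
```

Run:
```python
from h import *
s=bot.camera("scene")
for t in ("cover","caddy","spice_jar","sieve","pestle","plate1"):
    print(t,[(np.round(d["box"]).tolist(),round(d["confidence"],2)) for d in bot.search_frame(s,t)][:3])
bot.job_done()
```

```text
cover [([240.0, 179.0, 286.0, 247.0], 0.97)]
caddy [([237.0, 178.0, 292.0, 282.0], 0.9), ([241.0, 226.0, 287.0, 236.0], 0.5)]
spice_jar [([330.0, 292.0, 358.0, 338.0], 0.97)]
sieve [([142.0, 294.0, 233.0, 343.0], 0.94)]
pestle [([410.0, 309.0, 478.0, 347.0], 0.6)]
plate1 []
the job is handed in; nothing more can be done
```

The job is handed in. All three plates on the ledge are standing in caddy slots at x = 0, -72 and +72 mm, and the cover is pressed into the mouth. It finished at about 34 s of the 210 s allowed.

**Plates:** each met the floor with the TCP at about z 67 mm, with 11 to 15 N on the wrist. I expected 65 mm; the 2 mm is within my uncertainty about where the grip sat on the plate. The wrist picture taken before covering shows all three upright in separate slots.

**Cover:** the top of the handle measured 148.9 mm (149 means flush) and did not move under 18 N. The wrist picture shows an even gap all round.

**Bystanders:** the jar, sieve and pestle boxes in the scene camera match the starting ones to within about 3 px, and the network finds no plate left on the ledge.

**What failed or disagreed:**
- My last picture could not be viewed because the viewer limit was reached, so that check used detector boxes only.
- The top camera's networks missed the caddy and saw only part of the cover.
- My estimates of the caddy's y position differed by about 3 mm between cameras. The plates and the cover went in all the same.
- I pressed the cover with 22 N, above the suggested 10 to 15 N but within the limits.

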